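Set the spring-lifted camera column to its mark and close the cam lever

TASK

Set the height of the little camera stand that films the game: grip its sprung column under the top plate, press it down until the lower edge of the yellow ring is level with the top of the red cam ring, and only then, keeping the column gripped at that mark, swing the red lever fully closed (clockwise seen from above, to its stop; you can turn your hand, the column turns with it, so that a finger sweeps the lever round). Finish still holding: keep your grip on the column at the mark with the lever closed, as I shall tighten the safety screw while you hold it. Leave the other things on the shelf where they are.

Things in the scene. Friction and masses are not known exactly. Their poses are not given: they have to be found in the camera images.
- stand: Camera stand, screwed down to the shelf: dark round foot 136 mm across, dark upright tube 31 mm across, black collar 42 mm across with a black flange 58 mm across whose top is 109 mm above the shelf. Upright; origin on the tube's axis at the underside of the foot, z up. A small brass safety screw sticks out of the collar along +y (to 37 mm from the axis, 92 mm up): leave it.
- lip (a point): On the column's axis at the top face of the red cam ring (37 mm across, 19 mm high, on the flange), 128 mm above the shelf. The column comes out of the ring here.
- column: Upright inner column on the stand's axis: bare steel tube 20 mm across, then a black rubber grip sleeve 23 mm across, then an aluminium top plate 34 mm across with a spigot 6 mm across on it. Origin on the axis, level with the lip while fully up; above the origin: sleeve 51 to 88 mm, plate to 93 mm, spigot to 99 mm. It slides up and down and turns about its axis freely, without end.
- plate (a point): Centre of the top plate's upper face (93 mm above the column's origin).
- riser (a joint): How far the column is pressed down, m: 0 fully up (as it starts, an inner spring lifts it there), 0.060 lowest. Pressing it down takes about 4 to 8 N; released with the lever open it springs back up.
- mark (a point): The length mark: centre of the lower edge of a thin yellow ring, 4 mm high and 22 mm across, on the bare tube between sleeve and lip. Someone has set it 34 to 46 mm above the lip when the column is up; it stays put on the column and moves down with it. The column is at the mark when this point is level with the lip.
- lever (a joint): Angle of the red cam lever, rad: 0 closed, against its stop; 1.2 fully open; it starts 0.8 to 1.1 open and stays where it is left. It turns about the column's axis, counter-clockwise seen from above as it opens, so clockwise to close. Moving it takes about 4 to 6 N at 25 mm from the axis. Its cam brakes the column over the last 0.4 rad of closing.
- lever_tip (a point): Top of the red lever's rounded outer end, 56 mm from the axis, 148 mm above the shelf; the direction from the lip to it is the lever's. The lever is an upright radial blade 6 mm thick (end 12 mm), from 18 to 62 mm from the axis, rising from 5 mm above the flange to 20 mm above the lip.
- blade (a point): Top of the blade's inner end, 18 mm from the axis, 20 mm above the lip. Fingers gripping the column with their tips 5 to 15 mm above the lip clear the cam ring and can push the blade's side; a finger 22 mm wide on the column meets the blade when the line through the two fingers is about 0.8 rad from the lever.
- piece_case: Bystander: yellow boxwood piece case with lid, 111 x 156 x 62 mm, origin under its centre.
- weight: Bystander: small brass scale weight with a knob, 36 mm across, 47 mm high, origin under its centre.
- jar: Bystander: lidded celadon jar, 86 mm across, 98 mm high, origin under its centre.
- comb: Bystander: tortoiseshell-finish comb lying flat, 120 x 42 x 6 mm, origin under its centre.
- camera: Bystander: small black camera, 112 mm wide, 73 mm high, 60 mm deep with lens, origin under its body's centre.
- game_clock: Bystander: wooden-cased game clock, 75 x 190 x 83 mm, origin under its centre.
- fan: Bystander: closed folding fan lying flat, 26 x 215 x 14 mm, origin under its centre.
Not all that is in view belongs to the job. Leave any orange or turquoise look-alike of the stand alone.

How it is judged:
On the way, in this order (a step that is already met when the one before it is completed fails the run):
1. the column is gripped and at its mark (ring's lower edge within 4 mm of the lip) while the lever is still open (z of mark in the frame of lip between -0.004 and 0.004 m and contact force between the fingers and column above 4 N and value of joint lever above 0.6 rad), for 0.2 s.
2. the lever is fully closed with the column still gripped at its mark (z of mark in the frame of lip between -0.004 and 0.004 m and contact force between the fingers and column above 4 N and value of joint lever below 0.07 rad), for 0.2 s.
At the end, for the whole second after the job is handed in: The yellow ring's lower edge is within 4 mm of the lip in height, the lever is closed to within 0.07 rad of its stop, the fingers still grip the column (over 4 N), which is still, and every bystander is within 20 mm of where it began (all of step 2 and linear speed of column below 0.01 m/s and distance of each of piece_case, weight, jar, comb, camera, game_clock, fan from where it was at the start of the episode below 0.02 m); the arm keeps its last pose, push and grip.
It fails at once if the lever is swung past the middle of its travel while the column is not gripped (value of joint lever below 0.55 rad and contact force between the fingers and column below 0.5 N).
It fails at once if the lever is swung past the middle of its travel while the column is more than 7 mm off its mark (value of joint lever below 0.55 rad and not (z of mark in the frame of lip between -0.007 and 0.007 m)).
It fails at once if a bystander on the shelf is knocked (moved more than 20 mm) (distance of any of piece_case, weight, jar, comb, camera, game_clock, fan from where it was at the start of the episode above 0.02 m).
It also fails if it takes over 32 s, if anything falls off the work surface, if the arm or the gripper's body presses on something with over 40 N, if the wrist force passes 120 N, or if a joint passes its speed limit or range.

ROBOT

A 6-joint arm with a two-finger parallel gripper is mounted at the origin on the work surface. World frame = base frame: x ahead of the robot, y to its left, z up, the work surface at z = 0. Lengths are in m, angles in rad, forces in N, time in s.
With the tool pointing down it reaches from about 0.375 to 0.9 m from the base axis. Payload 3.1 kg.
Tool frame: the origin (TCP) lies midway between the tips of the shut fingers; the grasp point (between the pads) lies manip.grip_depth behind it (manip.grip_depth is the distance from the TCP to the grasp point, in m); z points along the fingers, y is the direction in which the jaws open and shut (so a half turn about z gives the same grasp; the last joint's range is limited). The gripper opens to 85 mm and grips with 20 to 120 N. Pads are 22 mm wide; open, the fingers measure 114 mm over their backs; the gripper's body (76 mm by 85 mm) begins 54 mm behind the grasp point. The pads swing forward as they close: fully open they stand 13 mm farther back than shut.
Start: joints at [0.963, 0.527, 1.433, -0, 1.181, -0.178], TCP at [0.26, 0.568, 0.231] pointing down, gripper open.
Joint ranges: [-3.08, 3.08], [-0.75, 2.2], [0.22, 2.44], [-1.43, 4.57], [0, 2.65], [-2.85, 2.85]. Speed limits (rad/s): [2.79, 2.79, 3.14, 3.14, 3.14, 3.14].

INTERFACE

Orientations are given as a unit quaternion [x, y, z, w].
In Python, from station import manip, vision gives the robot as it stands.
- The arm moves only by the shell command python3 -m crank 'ROWS' [FORCE]. ROWS is JSON, a list of rows, each an object with "grip": the closure, from 0 (fully open) to 1 (shut); "offset": the shift along the tool's x, y, z in mm, a list of three; "angular": the turn, a rotation vector about the tool's x, y, z in degrees, a list of three. A call has 1 to 10 rows; each row is the pose to reach, as a shift and turn from the pose commanded when the call began, along the tool's axes at that moment; what a row does not reach only later rows make up. A row lasts 1/10 s, in which the tool goes at most 50 mm and 8.59 degrees, less where a joint would pass 70% of its speed; a pose out of reach is approached as far as the arm can. A call with a gripper value outside its range is refused whole. The fingers move at their own pace and stop on an object; FORCE is the grip in N (left out, the last holds). Time passes only in rows, so rows that repeat a pose let the fingers close. It gives the time, the measured TCP pose, the force and the opening at its end, in the units of the state.
- manip.sense(): the state, without advancing time (a new reading comes with each control period).
- vision.snapshot(name): name is "side" or "top"; returns a dict with "pixels" (480x640x3 uint8, red, green, blue), "intrinsics" (3x3 intrinsics, pixels), "R" (3x3) and "t" (3): a world point X has camera coordinates R X + t. Camera axes: x right, y down, z forward; pixel columns grow to the right and rows downward; lengths in m; the calibration is good to about 2 mm. A picture is of the moment at which its call begins. There is no depth.
- manip.sign_off(): hands the job in, once; it reports no verdict.
The state is a dict: "t": time; "q": joint angles; "qd": joint speeds; "tau": joint torques, N m; "tcp_pos": TCP position; "tool_rot": TCP orientation; "force": force on the tool from outside, world axes, zero at the start; "ft_torque": the same for the moment, N m; "finger_gap": opening from 0.0 (shut) to 1.0 (fully open).
Only numpy, scipy, OpenCV 4.12 (cv2) and the standard library are available. Lean on these libraries where they do the work, as an engineer would, in place of code of your own. Each camera call takes 0.05 s, during which the arm holds its last target.

## Working session

There is one attempt and no reset: what is moved stays moved. The work goes in short steps, Python scripts to look and compute and a shell command to move; the robot and the scene stay as the last step left them, time stands still between calls to the robot, and variables do not carry over. Pictures are saved under pics/ and viewed, and the job is handed in when it is done.

```bash
mkdir -p pics; ls
python3 - <<'E'
from station import manip, vision
import cv2
print(manip.sense(), manip.grip_depth)
for n in("side","top"):
    s=vision.snapshot(n); cv2.imwrite(f"pics/{n}0.png",s["pixels"][:,:,::-1]); print(n,s["intrinsics"],s["R"],s["t"])
E
```

```text
pics
{'t': 0.0, 'q': array([ 9.62490877e-01,  5.28438387e-01,  1.43390718e+00, -3.62707896e-05,
        1.18140002e+00, -1.78455382e-01]), 'qd': array([ 0.00070972, -0.00051166, -0.00077933,  0.00024828,  0.00041052,
        0.00031559]), 'tau': array([ 6.52215258e-04, -4.42359424e+01, -1.78031319e+01, -5.73974285e-05,
        8.46184907e-03, -1.30498339e-05]), 'tcp_pos': array([0.25999838, 0.56756245, 0.23034914]), 'tool_rot': array([ 2.13267320e-01,  9.76993291e-01, -1.00067167e-03, -3.97133569e-04]), 'force': array([0.02097666, 0.58426261, 0.99501968]), 'ft_torque': array([-0.01459381, -0.02058311,  0.00576321]), 'finger_gap': 0.9994099606433532} 0.0187
side [[492.19087737   0.         320.17162936]
 [  0.         492.19087737 234.50639434]
 [  0.           0.           1.        ]] [[-0.97002215 -0.24301223 -0.00144091]
 [-0.16821534  0.675714   -0.71771456]
 [ 0.17538706 -0.69595664 -0.69633593]] [0.54474708 0.19665076 1.01266562]
top [[544.67893109   0.         326.61947257]
 [  0.         544.67893109 231.03061557]
 [  0.           0.           1.        ]] [[ 1.98096180e-03 -9.99997723e-01  7.93558845e-04]
 [-9.76013704e-01 -2.10620756e-03 -2.17698904e-01]
 [ 2.17700079e-01 -3.43271095e-04 -9.76015654e-01]] [-0.02423302  0.60926652  1.41586595]
```

View pics/side0.png

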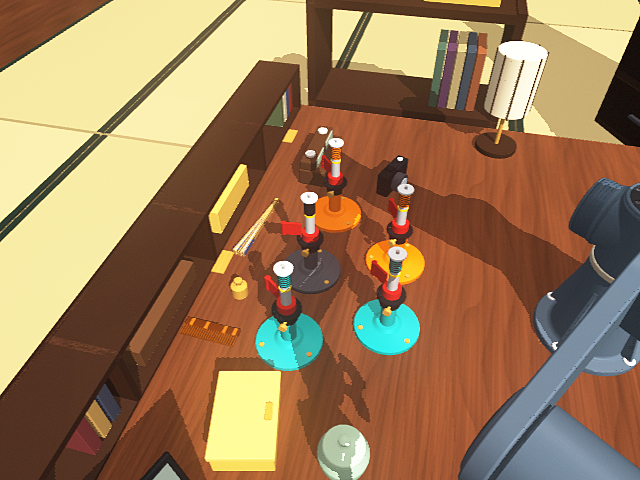

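View pics/top0.png

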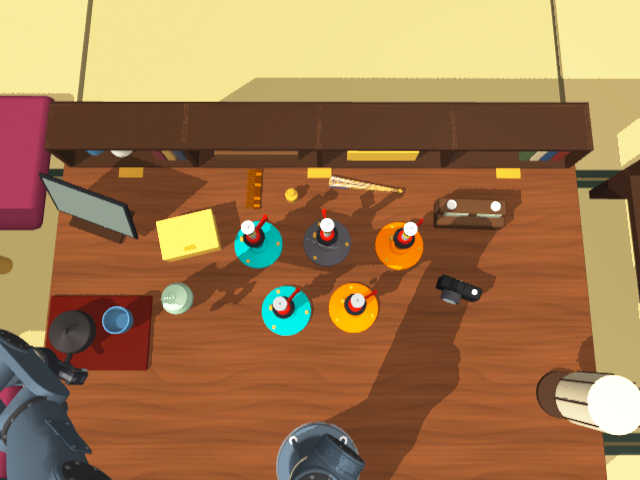

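Five stand candidates in the top view: turquoise feet at (258,244) and (287,310), orange feet at (399,245) and (354,307), and a dark foot at (327,242), which is (311,270) in the side view. Only the dark-footed one, with a black sleeve, fits the description. I'll confirm it with enlarged crops.

```bash
cat > h.py <<'E'
import numpy as np,cv2
from station import manip,vision
def ray(s,u,v):
    K,R,t=map(np.array,(s["intrinsics"],s["R"],s["t"]))
    return -R.T@t, R.T@np.linalg.solve(K,[u,v,1])
def onz(s,u,v,z):
    c,d=ray(s,u,v); return c+d*(z-c[2])/d[2]
def tri(a,ua,b,ub):
    c1,d1=ray(a,*ua);c2,d2=ray(b,*ub)
    k=np.linalg.lstsq(np.c_[d1,-d2],c2-c1,rcond=None)[0]
    p,q=c1+k[0]*d1,c2+k[1]*d2
    return (p+q)/2,np.linalg.norm(p-q)
def proj(s,X):
    K,R,t=map(np.array,(s["intrinsics"],s["R"],s["t"]))
    p=K@(R@np.array(X)+t); return p[:2]/p[2]
E
python3 - <<'E'
import cv2,numpy as np
a=cv2.imread("pics/side0.png")[180:300,260:360];b=cv2.imread("pics/top0.png")[200:275,285:370]
a=cv2.resize(a,(500,600),interpolation=cv2.INTER_NEAREST);b=cv2.resize(b,None,fx=3.5,fy=3.5,interpolation=cv2.INTER_NEAREST)
c=np.zeros((600,800,3),np.uint8);c[:,:500]=a;c[:b.shape[0],500:500+b.shape[1]]=b[:,:300]
cv2.imwrite("pics/crop0.png",c)
E
```

```text
(no output)
```

View pics/crop0.png

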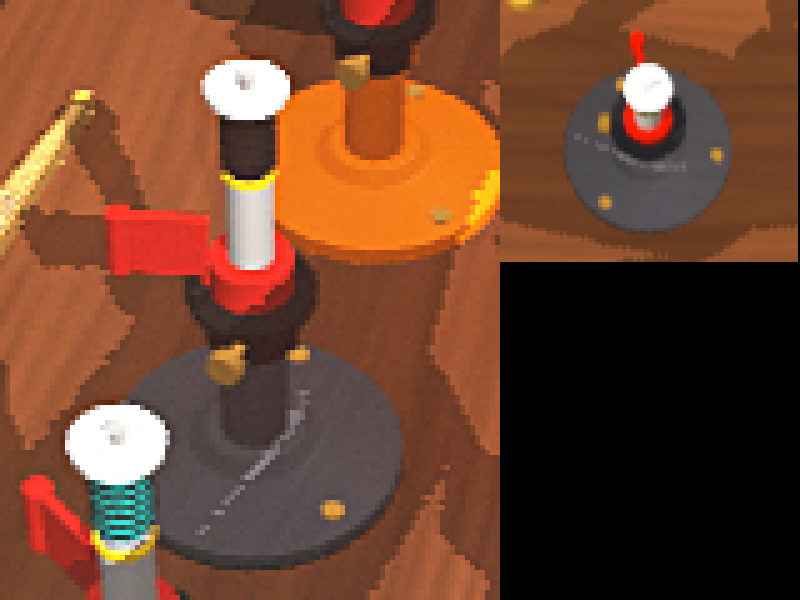

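The crop confirms it: dark foot, black sleeve, yellow ring near side (310,217), and red lever tip near side (283,222). Next I'll measure the axis, ring and lever.

Run:
```python
from h import *
S=vision.snapshot("side");T=vision.snapshot("top")
def blob(s,box,f):
    x0,y0,x1,y1=box; im=s["pixels"][y0:y1,x0:x1].astype(int); m=f(im[...,0],im[...,1],im[...,2]).astype(np.uint8)
    n,l,st,c=cv2.connectedComponentsWithStats(m); i=1+np.argmax(st[1:,4]); 
    ys,xs=np.where(l==i); return xs+x0,ys+y0
white=lambda r,g,b:(r>215)&(g>215)&(b>215)
red=lambda r,g,b:(r>130)&(g<60)&(b<60)
yel=lambda r,g,b:(r>170)&(g>140)&(b<90)
x,y=blob(S,(295,185,325,206),white); ps=((x.min()+x.max())/2,(y.min()+y.max())/2);print("plateS",ps,x.min(),x.max(),y.min(),y.max())
x,y=blob(T,(315,212,340,233),white); print("plateT bbox",x.min(),x.max(),y.min(),y.max()); pt=((x.min()+x.max())/2,x.max()-x.min())
# top: plate ellipse, width ~ bbox
pt=((x.min()+x.max())/2, y.min()+(x.max()-x.min())/2*0.98)
print(pt, onz(S,*ps,.221),onz(T,*pt,.221),tri(S,ps,T,pt))
A=(onz(S,*ps,.221)+onz(T,*pt,.221))/2
# dark foot centre from top
x,y=blob(T,(295,205,365,275),lambda r,g,b:(abs(r-g)<14)&(abs(g-b)<18)&(r<110)&(r>40)); print("foot bbox",x.min(),x.max(),y.min(),y.max(), onz(T,(x.min()+x.max())/2,(y.min()+y.max())/2,.008))
x,y=blob(S,(300,205,320,225),yel); print("yel",[(c,y[x==c].min(),y[x==c].max()) for c in range(x.min(),x.max()+1)])
c,_=ray(S,310,217); d=(c-A)[:2];d/=np.linalg.norm(d)
for z in (.128,.16,.162,.165,.17,.175,.18): print(z,proj(S,[A[0]+.011*d[0],A[1]+.011*d[1],z]))
x,y=blob(T,(315,200,340,245),red);print("redT",x.min(),x.max(),y.min(),y.max(), x[y<y.min()+4].mean())
x,y=blob(S,(275,210,330,250),red);i=x<x.min()+3;print("redS",x.min(),x.max(),y[i].min(),y[i].max())
lt=(x.min()+1.5,y[i].min()+1)
x2,y2=blob(T,(315,200,340,245),red); lT=(x2[y2<y2.min()+4].mean(),y2.min()+2)
for p in(onz(S,*lt,.148),onz(T,*lT,.148)): print(p,np.linalg.norm((p-A)[:2]),np.arctan2(*(p-A)[1::-1]))
print(A)
```

```text
plateS (np.float64(309.0), np.float64(197.5)) 301 317 192 203
plateT bbox 320 333 218 231
(np.float64(326.5), np.float64(224.37)) [ 0.5886225  -0.01820922  0.221     ] [ 0.59164544 -0.02259416  0.221     ] (array([ 0.59118197, -0.022694  ,  0.21732475]), np.float64(0.002597610289509072))
foot bbox 303 350 220 265 [ 0.58935776 -0.02272223  0.008     ]
yel [(304, np.int64(215), np.int64(215)), (305, np.int64(215), np.int64(216)), (306, np.int64(215), np.int64(217)), (307, np.int64(216), np.int64(217)), (308, np.int64(216), np.int64(217)), (309, np.int64(216), np.int64(217)), (310, np.int64(216), np.int64(217)), (311, np.int64(216), np.int64(217)), (312, np.int64(216), np.int64(217)), (313, np.int64(215), np.int64(216)), (314, np.int64(214), np.int64(215)), (315, np.int64(214), np.int64(214))]
0.128 [309.42003508 234.21273535]
0.16 [309.16063479 223.02585024]
0.162 [309.14404211 222.31027505]
0.165 [309.11906708 221.23320326]
0.17 [309.0772111  219.42812438]
0.175 [309.03506385 217.61048383]
0.18 [308.99262227 215.78015002]
redT 320 333 230 240 325.94444444444446
redS 281 318 221 234
[ 0.64569195 -0.01185974  0.148     ] 0.05621079833831809 0.152553787430779
[ 0.58872214 -0.02121485  0.148     ] 0.0016292647841770265 -2.6190329776436383
[ 0.59013397 -0.02040169  0.221     ]
```

```bash
cat >> h.py <<'E'
from scipy.spatial.transform import Rotation as Ro
def go(p,yaw):
    s=manip.sense(); R=Ro.from_quat(s["tool_rot"])
    off=R.inv().apply(np.array(p)-s["tcp_pos"])*1000
    x=np.array([np.sin(yaw),-np.cos(yaw),0]);y=np.array([np.cos(yaw),np.sin(yaw),0])
    best=None
    for k in(1,-1):
        Rt=Ro.from_matrix(np.c_[k*x,k*y,np.cross(x,y)])
        rv=np.degrees((R.inv()*Rt).as_rotvec()); print("off",off.round(1),"ang",rv.round(1))
    Y=R.apply([0,1,0]); print("yaw now",np.arctan2(Y[1],Y[0]),"tcp",s["tcp_pos"].round(4),"q6",s["q"][5],"t",s["t"],"F",s["force"].round(1),"gap",s["finger_gap"])
E
python3 - <<'E'
from h import *
T=vision.snapshot("top");S=vision.snapshot("side");A=np.array([.590,-.021])
for p in(onz(T,324.1,211,.148),onz(S,282,222,.148)): print(p,np.linalg.norm(p[:2]-A),np.arctan2(*(p[:2]-A)[::-1]))
p=onz(T,314.4,235.1,.095);print("screw",p,np.arctan2(*(p[:2]-A)[::-1]))
go([.26,.5676,.34],1.48);go([.59,-.021,.30],1.48)
E
```

```text
[ 0.64445564 -0.0163089   0.148     ] 0.05465732540403676 0.08593314436253723
[ 0.64670858 -0.01160674  0.148     ] 0.05748127007822475 0.16415047232584648
screw [0.59191464 0.00958953 0.095     ] 1.508286644242237
off [ 1.00e-01 -5.00e-01 -1.09e+02] ang [ 3.040e+01  1.774e+02 -1.000e-01]
off [ 1.00e-01 -5.00e-01 -1.09e+02] ang [177.4 -30.4   0. ]
yaw now 1.1409982537364776 tcp [0.2602 0.5679 0.231 ] q6 -0.17850831836001577 t 0.3 F [ 0.   0.2 -0.2] gap 0.9984844681388019
off [-545.2 -398.   -68.8] ang [ 3.040e+01  1.774e+02 -1.000e-01]
off [-545.2 -398.   -68.8] ang [177.4 -30.4   0. ]
yaw now 1.1409982537364776 tcp [0.2602 0.5679 0.231 ] q6 -0.17850831836001577 t 0.3 F [ 0.   0.2 -0.2] gap 0.9984844681388019
```

```bash
sed -i 's/x=np.array(\[np.sin(yaw),-np.cos(yaw),0\])/x=np.array([-np.sin(yaw),np.cos(yaw),0])/' h.py
python3 -m crank '[{"grip":0,"offset":[0,0,-50],"angular":[0,0,0]},{"grip":0,"offset":[0,0,-100],"angular":[0,0,0]},{"grip":0,"offset":[-39,-28,-110],"angular":[0,0,-4]},{"grip":0,"offset":[-78,-57,-110],"angular":[0,0,-8]},{"grip":0,"offset":[-117,-85,-110],"angular":[0,0,-12]},{"grip":0,"offset":[-156,-114,-110],"angular":[0,0,-16]},{"grip":0,"offset":[-195,-142,-110],"angular":[0,0,-16]},{"grip":0,"offset":[-234,-171,-110],"angular":[0,0,-16]},{"grip":0,"offset":[-273,-199,-110],"angular":[0,0,-16]},{"grip":0,"offset":[-312,-228,-110],"angular":[0,0,-16]}]' 40
python3 -c "
from h import *
go([.59,-.021,.32],1.42)"
```

```text
t: 1.3
tcp_pos: [0.4496, 0.2291, 0.3415]
tool_rot: [0.075, 0.997, 0.0, 0.0]
force: [-0.2, 0.2, 0.5]
finger_gap: 1.001
off [-176.3 -226.3   21.6] ang [0. 0. 0.]
off [-176.3 -226.3   21.6] ang [-1.0e-01  0.0e+00 -1.8e+02]
yaw now 1.4203951059074917 tcp [0.4496 0.2291 0.3415] q6 -1.1709461440477562 t 1.3 F [-0.2  0.2  0.5] gap 1.000761674020402
```

```bash
python3 -m crank '[{"grip":0,"offset":[-29,-37,4],"angular":[0,0,0]},{"grip":0,"offset":[-58,-75,8],"angular":[0,0,0]},{"grip":0,"offset":[-88,-113,12],"angular":[0,0,0]},{"grip":0,"offset":[-117,-151,16],"angular":[0,0,0]},{"grip":0,"offset":[-147,-188,20],"angular":[0,0,0]},{"grip":0,"offset":[-176,-226,40],"angular":[0,0,0]},{"grip":0,"offset":[-176,-226,60],"angular":[0,0,0]},{"grip":0,"offset":[-176,-226,60],"angular":[0,0,0]}]' 40
python3 - <<'E'
from h import *
go([.59,-.021,.183],1.42)
for n in("side","top"):
    s=vision.snapshot(n); im=s["pixels"][:,:,::-1]; cv2.imwrite(f"pics/{n}1.png",im)
    print(n,proj(s,manip.sense()["tcp_pos"]))
a=cv2.resize(cv2.imread("pics/side1.png")[140:300,240:380],None,fx=3,fy=3);b=cv2.resize(cv2.imread("pics/top1.png")[160:290,270:390],None,fx=3,fy=3)
c=np.zeros((480,780,3),np.uint8);c[:480,:420]=a;c[:390,420:780]=b;cv2.imwrite("pics/crop1.png",c)
E
```

```text
t: 2.1
tcp_pos: [0.5875, -0.0201, 0.278]
tool_rot: [0.077, 0.997, 0.001, -0.004]
force: [-0.4, 1.1, -0.2]
finger_gap: 1.002
off [-3.3 -0.5 95. ] ang [ 0.  -0.4 -0.1]
off [-3.3 -0.5 95. ] ang [-7.000e-01 -1.000e-01  1.799e+02]
yaw now 1.417422683734552 tcp [ 0.5875 -0.0201  0.278 ] q6 -1.6417875304385325 t 2.1 F [-0.4  1.1 -0.2] gap 1.001869106390138
side [308.94926581 173.43048076]
top [324.80242899 219.70796852]
```

View pics/crop1.png

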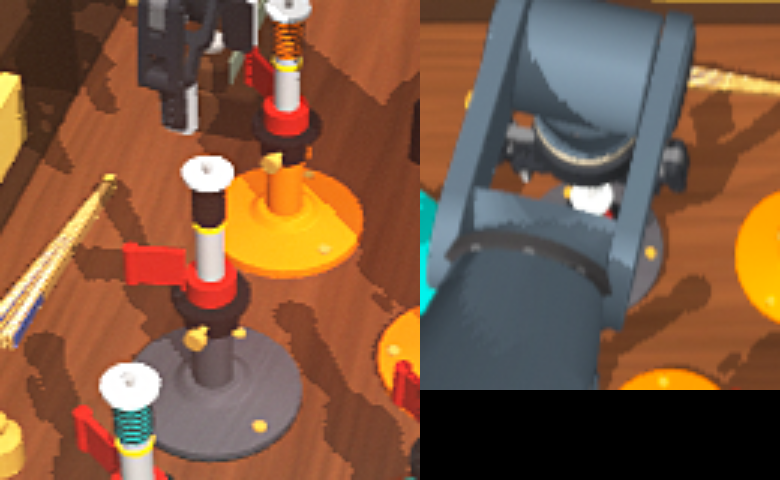

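Nothing was knocked and the hand is over the column. The side view still shows the ring at about (310,217). I'll refine its height with pixel profiles while the view is clear.

Run:
```python
from h import *
S=vision.snapshot("side");im=S["pixels"].astype(int)
for v in range(186,246): print(v,im[v,308:312].mean(0).round().astype(int),im[v,310])
A=np.array([.590,-.021]);c,_=ray(S,310,217);d=(c[:2]-A)/np.linalg.norm(c[:2]-A)
for nm,r,z in(("plate near low",.017,.216),("sleeve bottom",.0115,.179),("lip tube",.010,.128),("ring46",.011,.174),("ring42",.011,.170),("cam near top",.0185,.128),("plate far top",-.017,.221)): print(nm,proj(S,[*(A+r*d),z]))
go([.59,-.021,.183],1.1)
```

```text
186 [126  67  42] [128  68  44]
187 [126  68  44] [127  68  44]
188 [126  67  44] [129  68  45]
189 [126  68  42] [129  68  43]
190 [121  60  35] [125  61  36]
191 [137  53  15] [105  34   3]
192 [255 255 255] [255 255 255]
193 [255 255 255] [255 255 255]
194 [251 249 247] [252 251 249]
195 [239 233 229] [243 239 235]
196 [222 212 209] [236 231 229]
197 [226 216 213] [247 244 243]
198 [255 255 255] [255 255 255]
199 [255 255 255] [255 255 255]
200 [255 255 254] [255 255 255]
201 [255 255 255] [255 255 255]
202 [255 255 255] [255 255 255]
203 [255 255 255] [255 255 255]
204 [67 36 30] [75 45 39]
205 [74 41 34] [74 44 38]
206 [80 49 41] [81 48 42]
207 [78 46 40] [80 47 39]
208 [84 53 44] [83 54 44]
209 [81 48 42] [82 48 42]
210 [82 53 44] [83 52 45]
211 [82 50 43] [83 53 47]
212 [85 52 44] [90 56 47]
213 [80 47 40] [79 45 39]
214 [78 46 44] [79 49 46]
215 [51 18 40] [53 17 39]
216 [253 226  61] [255 215  54]
217 [255 248   2] [255 249   0]
218 [237 221 183] [240 228 185]
219 [224 212 218] [228 218 224]
220 [226 213 209] [229 217 213]
221 [226 214 208] [229 218 213]
222 [226 214 208] [2
[... 521 characters left out ...]
0]
239 [229  53  42] [232  54  42]
240 [229  53  41] [231  54  44]
241 [234  53  40] [233  50  38]
242 [246  53  41] [255  54  40]
243 [60 55 51] [61 56 53]
244 [74 52 49] [75 53 49]
245 [80 54 50] [80 55 50]
plate near low [308.86525526 204.0130802 ]
sleeve bottom [309.14297199 216.13125723]
lip tube [309.54560878 233.70032432]
ring46 [309.18107721 217.7939793 ]
ring42 [309.21437695 219.24701429]
cam near top [309.61038633 236.52689423]
plate far top [308.5692442  191.09662971]
off [-1.3 -2.6 99. ] ang [ 0.   0.  18.4]
off [-1.3 -2.6 99. ] ang [  -0.     0.  -161.6]
yaw now 1.42110834135063 tcp [ 0.5891 -0.0182  0.282 ] q6 -1.6417681196078973 t 2.25 F [-0.4 -0.  -0.5] gap 1.0010949404503098
```

```bash
python3 -m crank '[{"grip":0,"offset":[-1,-2,0],"angular":[0,0,8]},{"grip":0,"offset":[-1,-2,10],"angular":[0,0,16]},{"grip":0,"offset":[-1,-2,35],"angular":[0,0,18]},{"grip":0,"offset":[-1,-2,65],"angular":[0,0,18]},{"grip":0,"offset":[-1,-2,90],"angular":[0,0,18]},{"grip":0,"offset":[-1,-2,99],"angular":[0,0,18]},{"grip":0,"offset":[-1,-2,99],"angular":[0,0,18]},{"grip":0,"offset":[-1,-2,99],"angular":[0,0,18]}]' 40
cat > look.py <<'E'
from h import *;import sys
n=sys.argv[1]
go([.59,-.021,.138],1.1)
s=vision.snapshot("side");im=s["pixels"][150:270,250:370,::-1]
cv2.imwrite(f"pics/{n}.png",cv2.resize(im,None,fx=5,fy=5,interpolation=cv2.INTER_NEAREST))
E
python3 look.py s2
```

```text
t: 3.05
tcp_pos: [0.5909, -0.0207, 0.184]
tool_rot: [0.23, 0.973, 0.0, 0.002]
force: [-0.3, -0.8, 0.7]
finger_gap: 0.998
off [ 0.9 -0.7 46. ] ang [0.  0.2 0.4]
off [ 0.9 -0.7 46. ] ang [-3.000e-01  1.000e-01 -1.796e+02]
yaw now 1.1070113401610886 tcp [ 0.5909 -0.0207  0.184 ] q6 -1.3309775224290052 t 3.05 F [-0.3 -0.8  0.7] gap 0.9984736035922822
```

View pics/s2.png

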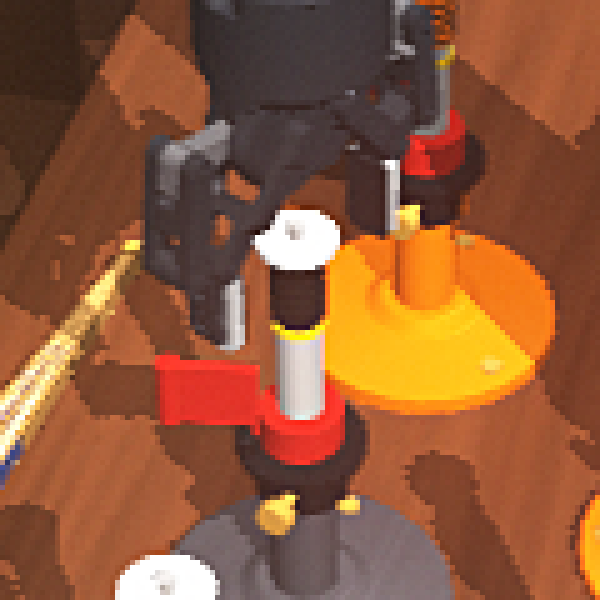

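The fingers straddle the column with the ring visible between them. Closing the gripper.

```bash
python3 -m crank '[{"grip":1,"offset":[0,0,0],"angular":[0,0,0]},{"grip":1,"offset":[0,0,0],"angular":[0,0,0]},{"grip":1,"offset":[0,0,0],"angular":[0,0,0]},{"grip":1,"offset":[0,0,0],"angular":[0,0,0]},{"grip":1,"offset":[0,0,0],"angular":[0,0,0]},{"grip":1,"offset":[0,0,0],"angular":[0,0,0]},{"grip":1,"offset":[0,0,0],"angular":[0,0,0]},{"grip":1,"offset":[0,0,0],"angular":[0,0,0]}]' 50
python3 look.py s3
```

```text
t: 3.9
tcp_pos: [0.59, -0.0212, 0.1826]
tool_rot: [0.23, 0.973, -0.0, 0.0]
force: [-1.0, -1.3, 4.4]
finger_gap: 0.374
off [ 0.1  0.2 44.6] ang [-0.   0.   0.4]
off [ 0.1  0.2 44.6] ang [-1.000e-01 -0.000e+00 -1.796e+02]
yaw now 1.1061153703628641 tcp [ 0.59   -0.0212  0.1826] q6 -1.3310260859237324 t 3.9 F [-1.  -1.3  4.4] gap 0.3744680569092609
```

View pics/s3.png

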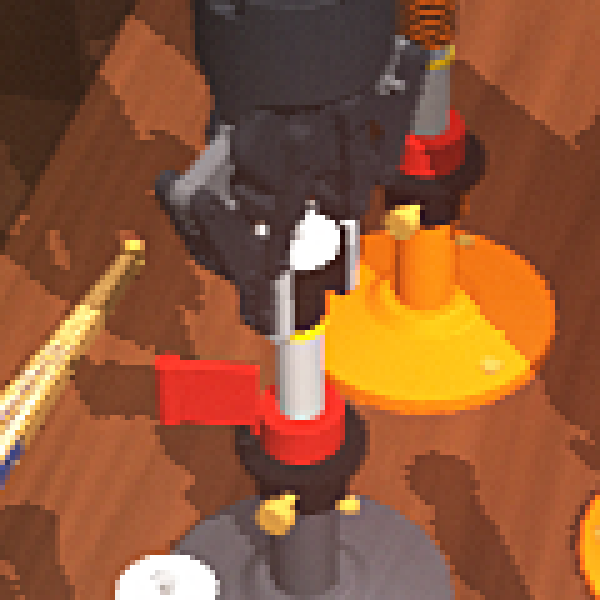

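The gap is 0.374 (32 mm), which is more than the 23 mm sleeve. Either the fingers are still closing or the pads are on the plate's rim. I'll let it settle and check.

```bash
python3 -m crank '[{"grip":1,"offset":[0,0,0],"angular":[0,0,0]},{"grip":1,"offset":[0,0,0],"angular":[0,0,0]},{"grip":1,"offset":[0,0,0],"angular":[0,0,0]}]' 50
python3 - <<'E'
from h import *
s=manip.sense();S=vision.snapshot("side");print(s["finger_gap"],s["force"],s["tcp_pos"])
p=s["tcp_pos"];y=np.array([np.cos(1.106),np.sin(1.106),0])
x=np.array([-np.sin(1.106),np.cos(1.106),0])
for g in(.0115,.017):
  for k in(1,-1):
    for w in (-.011,.011):
      for dz in(0,.004): print(g,k,w,dz,(5*(proj(S,p+k*g*y+w*x+[0,0,dz])-[250,150])).round())
E
```

```text
t: 4.25
tcp_pos: [0.5899, -0.0212, 0.1824]
tool_rot: [0.23, 0.973, -0.0, 0.0]
force: [-0.2, -0.7, 3.5]
finger_gap: 0.372
0.37154632162192414 [-0.19386277 -0.72911266  3.49129351] [ 0.58994704 -0.02121908  0.18237022]
0.0115 1 -0.011 0 [256. 308.]
0.0115 1 -0.011 0.004 [256. 300.]
0.0115 1 0.011 0 [297. 331.]
0.0115 1 0.011 0.004 [297. 324.]
0.0115 -1 -0.011 0 [294. 280.]
0.0115 -1 -0.011 0.004 [294. 272.]
0.0115 -1 0.011 0 [334. 303.]
0.0115 -1 0.011 0.004 [334. 295.]
0.017 1 -0.011 0 [247. 315.]
0.017 1 -0.011 0.004 [247. 307.]
0.017 1 0.011 0 [288. 338.]
0.017 1 0.011 0.004 [288. 331.]
0.017 -1 -0.011 0 [303. 273.]
0.017 -1 -0.011 0.004 [303. 266.]
0.017 -1 0.011 0 [343. 296.]
0.017 -1 0.011 0.004 [343. 289.]
```

The fingers stopped at about 32–34 mm, and the far pad in the picture sits clear of the sleeve, so the pads are on the plate's rim. I'll reopen, go about 6 mm lower and grip the sleeve under the plate.

```bash
python3 -m crank '[{"grip":0.2,"offset":[0,0,0],"angular":[0,0,0]},{"grip":0.2,"offset":[0,0,0],"angular":[0,0,0]},{"grip":0.2,"offset":[0,0,0],"angular":[0,0,0]},{"grip":0.2,"offset":[0,0,3],"angular":[0,0,0]},{"grip":0.2,"offset":[0,0,7],"angular":[0,0,0]},{"grip":0.2,"offset":[0,0,7],"angular":[0,0,0]},{"grip":0.2,"offset":[0,0,7],"angular":[0,0,0]}]' 50
python3 -m crank '[{"grip":1,"offset":[0,0,0],"angular":[0,0,0]},{"grip":1,"offset":[0,0,0],"angular":[0,0,0]},{"grip":1,"offset":[0,0,0],"angular":[0,0,0]},{"grip":1,"offset":[0,0,0],"angular":[0,0,0]},{"grip":1,"offset":[0,0,0],"angular":[0,0,0]},{"grip":1,"offset":[0,0,0],"angular":[0,0,0]},{"grip":1,"offset":[0,0,0],"angular":[0,0,0]},{"grip":1,"offset":[0,0,0],"angular":[0,0,0]}]' 50
python3 look.py s4
```

```text
t: 5.0
tcp_pos: [0.5896, -0.021, 0.175]
tool_rot: [0.23, 0.973, 0.0, -0.0]
force: [-0.7, 0.2, 0.3]
finger_gap: 0.797
t: 5.8
tcp_pos: [0.5899, -0.0212, 0.1756]
tool_rot: [0.23, 0.973, -0.0, 0.0]
force: [-0.3, -1.4, 3.4]
finger_gap: 0.336
off [ 0.   0.2 37.6] ang [-0.   0.   0.4]
off [ 0.   0.2 37.6] ang [  -0.    -0.  -179.6]
yaw now 1.1061369038979454 tcp [ 0.5899 -0.0212  0.1756] q6 -1.3310307228880995 t 5.8 F [-0.3 -1.4  3.4] gap 0.33623238889004425
```

View pics/s4.png

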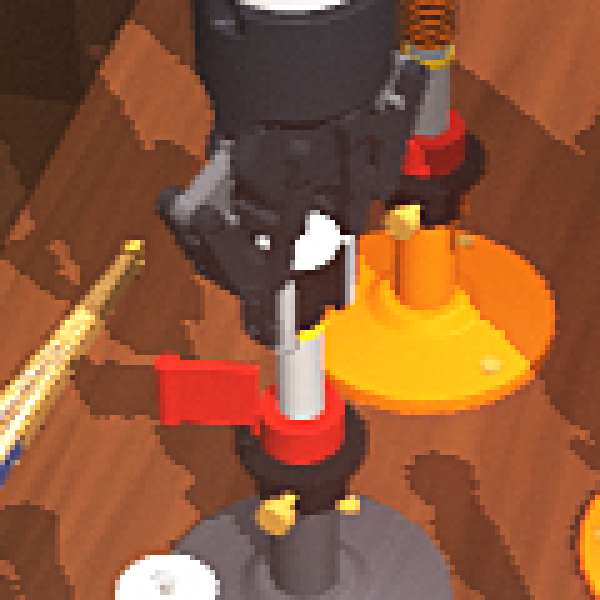

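```bash
python3 -m crank '[{"grip":1,"offset":[0,0,0],"angular":[0,0,0]},{"grip":1,"offset":[0,0,0],"angular":[0,0,0]},{"grip":1,"offset":[0,0,0],"angular":[0,0,0]}]' 50
python3 - <<'E'
from h import *
s=manip.sense();S=vision.snapshot("side");print(s["finger_gap"],s["force"],s["tcp_pos"])
cv2.imwrite("pics/s5.png",cv2.resize(S["pixels"][185:225,290:330,::-1],None,fx=15,fy=15,interpolation=cv2.INTER_NEAREST))
p=s["tcp_pos"];y=np.array([np.cos(1.106),np.sin(1.106),0])
x=np.array([-np.sin(1.106),np.cos(1.106),0])
for g in(.0115,.017):
  for k in(1,-1):
    for w in (-.011,.011):
      for dz in(0,.004,.0374): print(g,k,w,dz,(15*(proj(S,p+k*g*y+w*x+[0,0,dz])-[290,185])).round())
E
```

```text
t: 6.15
tcp_pos: [0.5899, -0.0212, 0.1755]
tool_rot: [0.23, 0.973, -0.0, 0.0]
force: [-0.7, -1.4, 4.8]
finger_gap: 0.338
0.33807521601797913 [-0.71613159 -1.44264774  4.75053374] [ 0.58991591 -0.02117279  0.17547125]
0.0115 1 -0.011 0 [171. 437.]
0.0115 1 -0.011 0.004 [170. 415.]
0.0115 1 -0.011 0.0374 [163. 227.]
0.0115 1 0.011 0 [292. 507.]
0.0115 1 0.011 0.004 [291. 485.]
0.0115 1 0.011 0.0374 [287. 297.]
0.0115 -1 -0.011 0 [283. 353.]
0.0115 -1 -0.011 0.004 [282. 331.]
0.0115 -1 -0.011 0.0374 [278. 143.]
0.0115 -1 0.011 0 [403. 421.]
0.0115 -1 0.011 0.004 [403. 400.]
0.0115 -1 0.011 0.0374 [401. 212.]
0.017 1 -0.011 0 [144. 457.]
0.017 1 -0.011 0.004 [143. 435.]
0.017 1 -0.011 0.0374 [135. 247.]
0.017 1 0.011 0 [264. 528.]
0.017 1 0.011 0.004 [264. 506.]
0.017 1 0.011 0.0374 [259. 318.]
0.017 -1 -0.011 0 [309. 333.]
0.017 -1 -0.011 0.004 [309. 311.]
0.017 -1 -0.011 0.0374 [305. 123.]
0.017 -1 0.011 0 [429. 401.]
0.017 -1 0.011 0.004 [429. 379.]
0.017 -1 0.011 0.0374 [428. 191.]
```

View pics/s5.png

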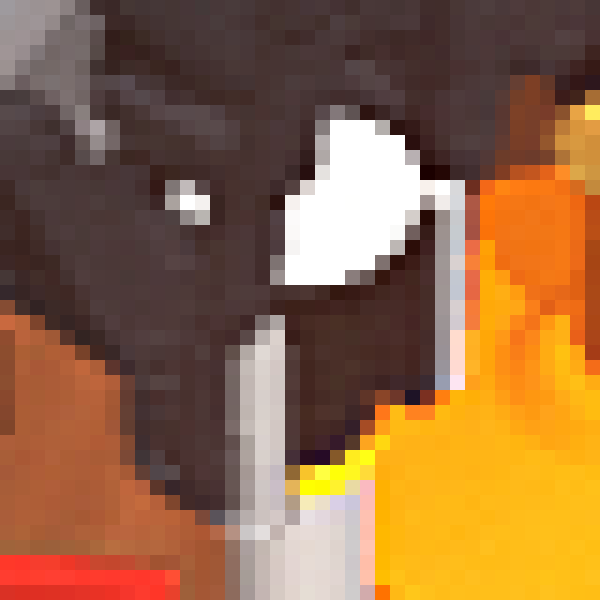

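The pad model (13 mm swing over 42.5 mm) puts gap 0.374 at exactly 34 mm and 0.336 at about 31 mm. So the plate fouls the fingers just above the pads, and the sleeve can't be reached with the tips still clear of the cam ring. Of the grips that clear the ring, the best is the one with the pad faces flat on the plate rim. I'll re-grip there with the tips about 58 mm above the column's origin, which leaves them about 12 mm above the lip at the mark.

```bash
python3 -m crank '[{"grip":0.2,"offset":[0,0,0],"angular":[0,0,0]},{"grip":0.2,"offset":[0,0,0],"angular":[0,0,0]},{"grip":0.2,"offset":[0,0,0],"angular":[0,0,0]},{"grip":0.2,"offset":[0,0,-5],"angular":[0,0,0]},{"grip":0.2,"offset":[0,0,-10],"angular":[0,0,0]},{"grip":0.2,"offset":[0,0,-10],"angular":[0,0,0]},{"grip":0.2,"offset":[0,0,-10],"angular":[0,0,0]}]' 80
python3 -m crank '[{"grip":1,"offset":[0,0,0],"angular":[0,0,0]},{"grip":1,"offset":[0,0,0],"angular":[0,0,0]},{"grip":1,"offset":[0,0,0],"angular":[0,0,0]},{"grip":1,"offset":[0,0,0],"angular":[0,0,0]},{"grip":1,"offset":[0,0,0],"angular":[0,0,0]},{"grip":1,"offset":[0,0,0],"angular":[0,0,0]},{"grip":1,"offset":[0,0,0],"angular":[0,0,0]},{"grip":1,"offset":[0,0,0],"angular":[0,0,0]}]' 80
python3 look.py s6
```

```text
t: 6.9
tcp_pos: [0.59, -0.0211, 0.1857]
tool_rot: [0.23, 0.973, 0.0, 0.0]
force: [0.3, 0.1, -0.1]
finger_gap: 0.799
t: 7.7
tcp_pos: [0.5898, -0.0211, 0.1855]
tool_rot: [0.23, 0.973, -0.0, 0.0]
force: [-1.8, -0.4, 4.7]
finger_gap: 0.362
off [-0.1  0.2 47.5] ang [-0.   0.   0.4]
off [-0.1  0.2 47.5] ang [  -0.    -0.  -179.6]
yaw now 1.10616007098888 tcp [ 0.5898 -0.0211  0.1855] q6 -1.3310373549915555 t 7.7 F [-1.8 -0.4  4.7] gap 0.36223357423540115
```

View pics/s6.png

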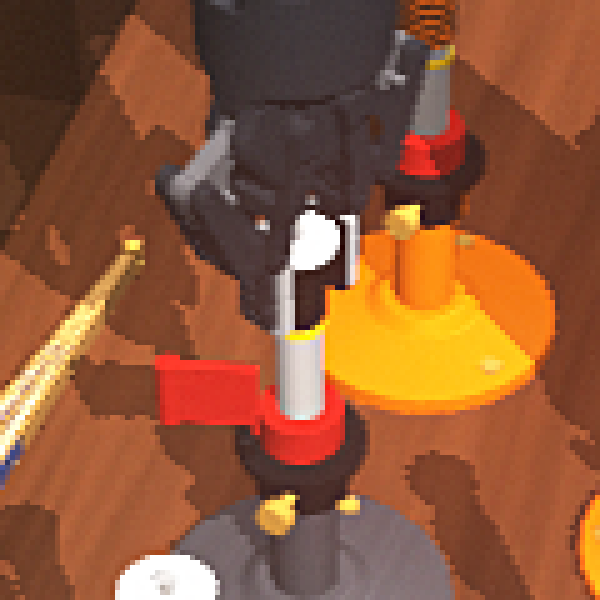

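Pads are flat on the plate rim (gap ≈ 34 mm) and the spring force shows on the wrist. Pressing 42 mm first, then checking.

```bash
python3 -c "
from h import *
S=vision.snapshot('side')['pixels'];print([(v,S[v,311].tolist()) for v in range(214,221)])"
python3 -m crank '[{"grip":1,"offset":[0,0,5],"angular":[0,0,0]},{"grip":1,"offset":[0,0,11],"angular":[0,0,0]},{"grip":1,"offset":[0,0,17],"angular":[0,0,0]},{"grip":1,"offset":[0,0,23],"angular":[0,0,0]},{"grip":1,"offset":[0,0,29],"angular":[0,0,0]},{"grip":1,"offset":[0,0,35],"angular":[0,0,0]},{"grip":1,"offset":[0,0,40],"angular":[0,0,0]},{"grip":1,"offset":[0,0,42],"angular":[0,0,0]},{"grip":1,"offset":[0,0,42],"angular":[0,0,0]},{"grip":1,"offset":[0,0,42],"angular":[0,0,0]}]' 80
python3 look.py s7
python3 -c "
from h import *
S=vision.snapshot('side')['pixels'];print([(v,S[v,311].tolist()) for v in range(224,242)])"
```

```text
[(214, [67, 37, 40]), (215, [39, 9, 38]), (216, [255, 255, 70]), (217, [255, 248, 0]), (218, [235, 224, 203]), (219, [227, 215, 221]), (220, [228, 217, 214])]
t: 8.8
tcp_pos: [0.5898, -0.0211, 0.1434]
tool_rot: [0.23, 0.973, -0.0, 0.0]
force: [0.5, -0.3, 4.6]
finger_gap: 0.358
off [-0.1  0.2  5.4] ang [-0.   0.   0.3]
off [-0.1  0.2  5.4] ang [  -0.    -0.  -179.7]
yaw now 1.1060636874577192 tcp [ 0.5898 -0.0211  0.1434] q6 -1.3309987055379595 t 8.8 F [ 0.5 -0.3  4.6] gap 0.35822966933268824
[(224, [72, 46, 39]), (225, [77, 49, 42]), (226, [70, 45, 40]), (227, [74, 49, 43]), (228, [69, 44, 42]), (229, [63, 37, 39]), (230, [35, 10, 41]), (231, [255, 255, 24]), (232, [255, 255, 4]), (233, [222, 233, 255]), (234, [251, 36, 31]), (235, [250, 51, 37]), (236, [254, 59, 46]), (237, [226, 49, 40]), (238, [230, 52, 42]), (239, [230, 53, 42]), (240, [229, 49, 38]), (241, [237, 53, 41])]
```

View pics/s7.png

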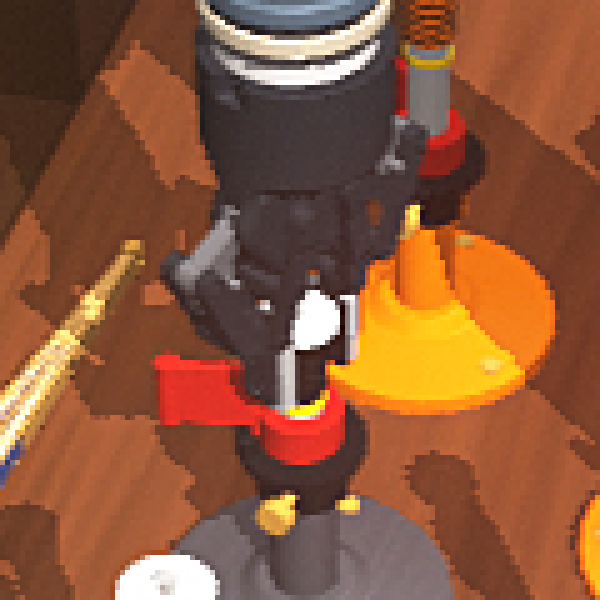

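The ring's lower edge is 1 px above the lip, about 3.5 mm, and the column followed the hand without slipping. Pressing 3 mm more.

```bash
python3 -m crank '[{"grip":1,"offset":[0,0,2],"angular":[0,0,0]},{"grip":1,"offset":[0,0,3.3],"angular":[0,0,0]},{"grip":1,"offset":[0,0,3.3],"angular":[0,0,0]},{"grip":1,"offset":[0,0,3.3],"angular":[0,0,0]},{"grip":1,"offset":[0,0,3.3],"angular":[0,0,0]},{"grip":1,"offset":[0,0,3.3],"angular":[0,0,0]}]' 80
python3 - <<'E'
from h import *
s=vision.snapshot('side');S=s['pixels']
for c in(310,311,312,313):print(c,[(v,S[v,c].tolist()) for v in range(230,237)])
cv2.imwrite("pics/s8.png",cv2.resize(S[190:250,275:335,::-1],None,fx=10,fy=10,interpolation=cv2.INTER_NEAREST))
go([.59,-.021,.138],0.)
E
```

```text
t: 9.5
tcp_pos: [0.5898, -0.0211, 0.1403]
tool_rot: [0.23, 0.973, -0.0, 0.0]
force: [-3.6, 0.1, 5.1]
finger_gap: 0.36
310 [(230, [58, 32, 32]), (231, [36, 10, 26]), (232, [193, 151, 52]), (233, [255, 255, 23]), (234, [252, 92, 42]), (235, [249, 47, 46]), (236, [254, 56, 48])]
311 [(230, [66, 40, 42]), (231, [35, 10, 38]), (232, [255, 255, 75]), (233, [255, 255, 23]), (234, [251, 79, 46]), (235, [249, 46, 43]), (236, [253, 56, 43])]
312 [(230, [56, 32, 43]), (231, [134, 94, 44]), (232, [255, 255, 29]), (233, [255, 255, 26]), (234, [248, 33, 47]), (235, [250, 53, 47]), (236, [254, 56, 45])]
313 [(230, [55, 34, 41]), (231, [255, 251, 41]), (232, [255, 255, 29]), (233, [252, 124, 42]), (234, [249, 41, 46]), (235, [251, 55, 47]), (236, [251, 58, 43])]
off [-0.1  0.2  2.2] ang [ 0.   0.  63.4]
off [-0.1  0.2  2.2] ang [  -0.     0.  -116.6]
yaw now 1.1060913952944735 tcp [ 0.5899 -0.0211  0.1402] q6 -1.3310092545339707 t 9.55 F [-0.1 -0.8  5.8] gap 0.3600713545784175
```

View pics/s8.png

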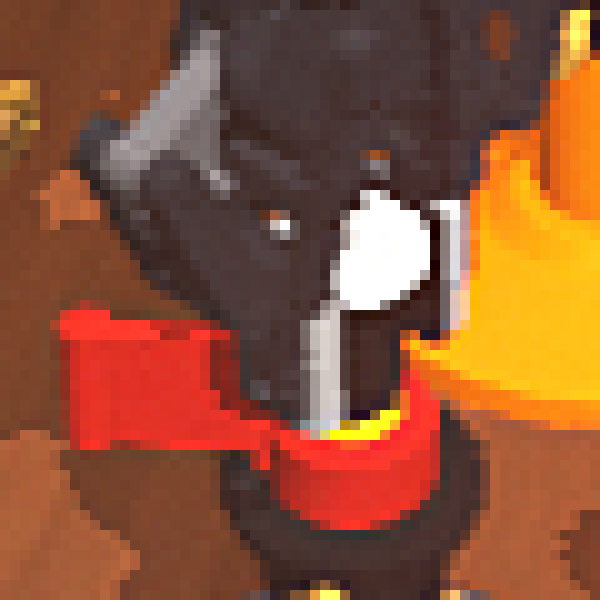

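The ring's lower edge is at v≈233.7 at the near rim, level with the lip to within about 1 mm, and the lever is still open (tip at about (281,221)). Step 1 has been held for over 0.2 s. Now turning clockwise.

```bash
python3 -m crank '[{"grip":1,"offset":[0,0,0],"angular":[0,0,4]},{"grip":1,"offset":[0,0,0],"angular":[0,0,8]},{"grip":1,"offset":[0,0,0],"angular":[0,0,12]},{"grip":1,"offset":[0,0,0],"angular":[0,0,16]},{"grip":1,"offset":[0,0,0],"angular":[0,0,20]},{"grip":1,"offset":[0,0,0],"angular":[0,0,24]},{"grip":1,"offset":[0,0,0],"angular":[0,0,24]}]' 80
python3 - <<'E'
from h import *
s=vision.snapshot('side');S=s['pixels']
cv2.imwrite("pics/s9.png",cv2.resize(S[190:250,270:330,::-1],None,fx=10,fy=10,interpolation=cv2.INTER_NEAREST))
go([.59,-.021,.1402],0.);print(manip.sense()["ft_torque"])
E
```

```text
t: 10.25
tcp_pos: [0.5902, -0.0203, 0.1403]
tool_rot: [0.428, 0.904, 0.001, 0.0]
force: [-0.9, 2.1, 5.5]
finger_gap: 0.36
off [-0.4 -0.6  0.1] ang [ 0.1 -0.  39.4]
off [-0.4 -0.6  0.1] ang [ 1.000e-01  1.000e-01 -1.406e+02]
yaw now 0.6870371074884533 tcp [ 0.5902 -0.0203  0.1403] q6 -0.9122404397868088 t 10.3 F [-0.4  1.3  5.8] gap 0.3614411359494926
[0.34879894 0.2109503  0.08185564]
```

View pics/s9.png

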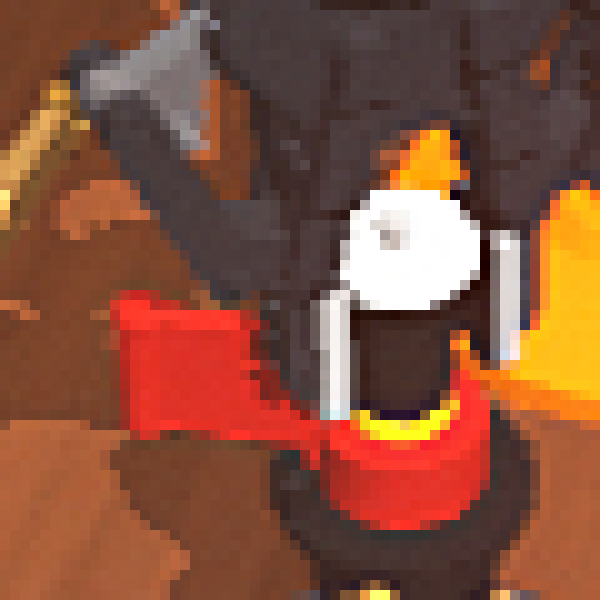

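The lever has begun to move (tip now at about (282,219)) and the ring is still at the lip. Continuing.

```bash
python3 -m crank '[{"grip":1,"offset":[0,0,0],"angular":[0,0,4]},{"grip":1,"offset":[0,0,0],"angular":[0,0,8]},{"grip":1,"offset":[0,0,0],"angular":[0,0,12]},{"grip":1,"offset":[0,0,0],"angular":[0,0,16]},{"grip":1,"offset":[0,0,0],"angular":[0,0,20]},{"grip":1,"offset":[0,0,0],"angular":[0,0,24]},{"grip":1,"offset":[0,0,0],"angular":[0,0,24]}]' 80
python3 - <<'E'
from h import *
s=vision.snapshot('side');S=s['pixels']
cv2.imwrite("pics/s10.png",cv2.resize(S[190:250,270:330,::-1],None,fx=10,fy=10,interpolation=cv2.INTER_NEAREST))
go([.59,-.021,.1402],0.);print(manip.sense()["ft_torque"])
E
```

```text
t: 11.0
tcp_pos: [0.5909, -0.02, 0.1404]
tool_rot: [0.606, 0.795, 0.001, 0.001]
force: [0.3, 4.3, 5.9]
finger_gap: 0.361
off [-0.6 -1.1  0.2] ang [ 0.2 -0.1 15.4]
off [-0.6 -1.1  0.2] ang [ 1.000e-01  2.000e-01 -1.646e+02]
yaw now 0.2694737444912246 tcp [ 0.5909 -0.0201  0.1404] q6 -0.49481444113120215 t 11.05 F [1.2 4.7 5.1] gap 0.3579450300083843
[ 0.78659691 -0.14351273  0.08950681]
```

View pics/s10.png

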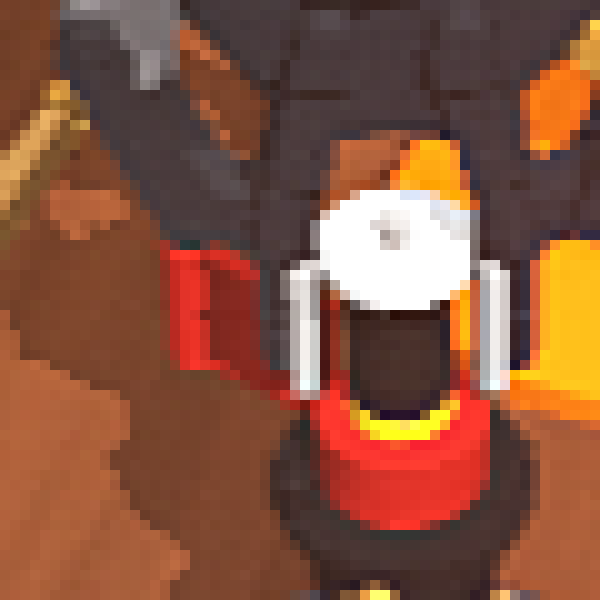

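The ring is still at the lip and the lever tip is at about (288,215). Continuing more finely towards the stop.

```bash
python3 -m crank '[{"grip":1,"offset":[0,0,0],"angular":[0,0,3]},{"grip":1,"offset":[0,0,0],"angular":[0,0,6]},{"grip":1,"offset":[0,0,0],"angular":[0,0,9]},{"grip":1,"offset":[0,0,0],"angular":[0,0,12]},{"grip":1,"offset":[0,0,0],"angular":[0,0,12]},{"grip":1,"offset":[0,0,0],"angular":[0,0,12]}]' 80
cat > l.py <<'E'
from h import *;import sys
s=vision.snapshot('side');S=s['pixels']
cv2.imwrite(f"pics/{sys.argv[1]}.png",cv2.resize(S[190:250,270:330,::-1],None,fx=10,fy=10,interpolation=cv2.INTER_NEAREST))
go([.59,-.021,.1402],0.);print(manip.sense()["ft_torque"])
E
python3 l.py s11
```

```text
t: 11.65
tcp_pos: [0.5913, -0.0201, 0.1404]
tool_rot: [0.686, 0.728, 0.002, 0.001]
force: [2.2, 5.2, 3.7]
finger_gap: 0.361
off [-0.8 -1.4  0.2] ang [ 0.2 -0.1  3.4]
off [-0.8 -1.4  0.2] ang [ 1.000e-01  3.000e-01 -1.766e+02]
yaw now 0.05998637074470367 tcp [ 0.5913 -0.0202  0.1404] q6 -0.28551033176599033 t 11.7 F [2.9 4.3 4.5] gap 0.36246491546292087
[ 0.79842356 -0.27401417  0.0754324 ]
```

View pics/s11.png

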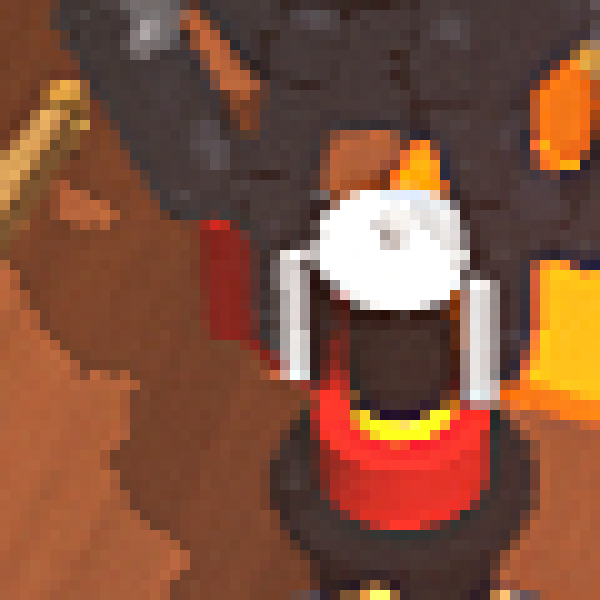

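No torque rise yet, so the lever is not at its stop. Further, in small steps.

```bash
for i in 1; do python3 -m crank '[{"grip":1,"offset":[0,0,0],"angular":[0,0,2]},{"grip":1,"offset":[0,0,0],"angular":[0,0,4]},{"grip":1,"offset":[0,0,0],"angular":[0,0,6]},{"grip":1,"offset":[0,0,0],"angular":[0,0,6]}]' 80; done
python3 l.py s12
python3 -m crank '[{"grip":1,"offset":[0,0,0],"angular":[0,0,2]},{"grip":1,"offset":[0,0,0],"angular":[0,0,4]},{"grip":1,"offset":[0,0,0],"angular":[0,0,4]}]' 80
python3 l.py s13
```

```text
t: 12.1
tcp_pos: [0.5916, -0.0201, 0.1404]
tool_rot: [0.723, 0.691, 0.002, 0.001]
force: [2.4, 5.4, 3.4]
finger_gap: 0.36
off [-0.9 -1.6  0.2] ang [ 0.2 -0.1 -2.6]
off [-0.9 -1.6  0.2] ang [-1.000e-01 -4.000e-01  1.774e+02]
yaw now -0.04485694420632821 tcp [ 0.5916 -0.0201  0.1404] q6 -0.18074900391678464 t 12.15 F [2.7 5.2 4.4] gap 0.35685843361242375
[ 0.80996589 -0.35870383  0.12446804]
t: 12.45
tcp_pos: [0.5918, -0.0202, 0.1404]
tool_rot: [0.747, 0.665, 0.002, 0.001]
force: [3.5, 4.7, 3.6]
finger_gap: 0.359
off [-1.  -1.6  0.2] ang [ 0.2 -0.1 -6.6]
off [-1.  -1.6  0.2] ang [-1.000e-01 -4.000e-01  1.734e+02]
yaw now -0.11469781398037804 tcp [ 0.5918 -0.0202  0.1404] q6 -0.11094463722765736 t 12.5 F [4.6 5.4 3.2] gap 0.35859157714048245
[ 0.88191245 -0.36621678  0.15333719]
```

View pics/s13.png

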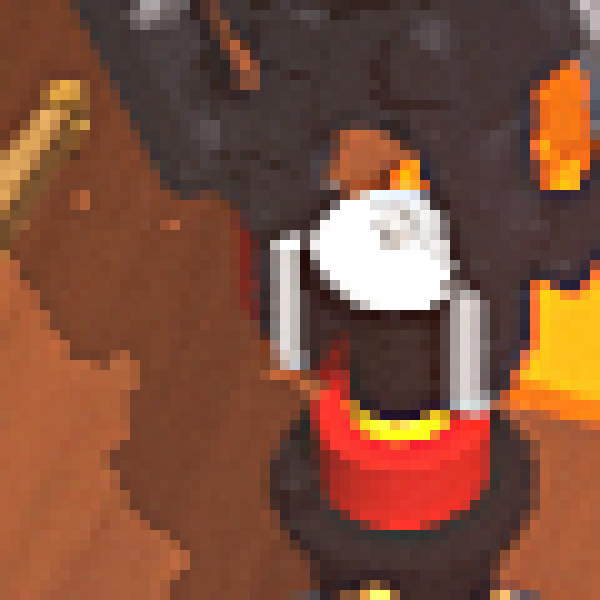

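```bash
python3 -m crank '[{"grip":1,"offset":[0,0,0],"angular":[0,0,2]},{"grip":1,"offset":[0,0,0],"angular":[0,0,3]},{"grip":1,"offset":[0,0,0],"angular":[0,0,3]}]' 80
python3 l.py s14
python3 -m crank '[{"grip":1,"offset":[0,0,0],"angular":[0,0,2]},{"grip":1,"offset":[0,0,0],"angular":[0,0,3]},{"grip":1,"offset":[0,0,0],"angular":[0,0,3]}]' 80
python3 l.py s15
```

```text
t: 12.8
tcp_pos: [0.592, -0.0199, 0.1404]
tool_rot: [0.764, 0.646, 0.003, 0.001]
force: [4.5, 5.3, 3.5]
finger_gap: 0.356
off [-1.4 -1.8  0.2] ang [ 0.3 -0.1 -9.6]
off [-1.4 -1.8  0.2] ang [ -0.2  -0.4 170.4]
yaw now -0.1667725746650392 tcp [ 0.592  -0.0199  0.1405] q6 -0.0590360639847819 t 12.85 F [3.7 5.2 3.8] gap 0.35921636158982184
[ 1.08576394 -0.42640059  0.18576944]
t: 13.15
tcp_pos: [0.5924, -0.0196, 0.1405]
tool_rot: [0.78, 0.626, 0.003, 0.001]
force: [4.9, 6.5, 3.4]
finger_gap: 0.364
off [-1.9 -2.1  0.3] ang [  0.3  -0.2 -12.5]
off [-1.9 -2.1  0.3] ang [ -0.3  -0.5 167.5]
yaw now -0.2189677905356936 tcp [ 0.5924 -0.0196  0.1405] q6 -0.007053349677244228 t 13.2 F [4.4 6.  2.9] gap 0.3610578091375646
[ 1.35134765 -0.70515492  0.39187829]
```

View pics/s15.png

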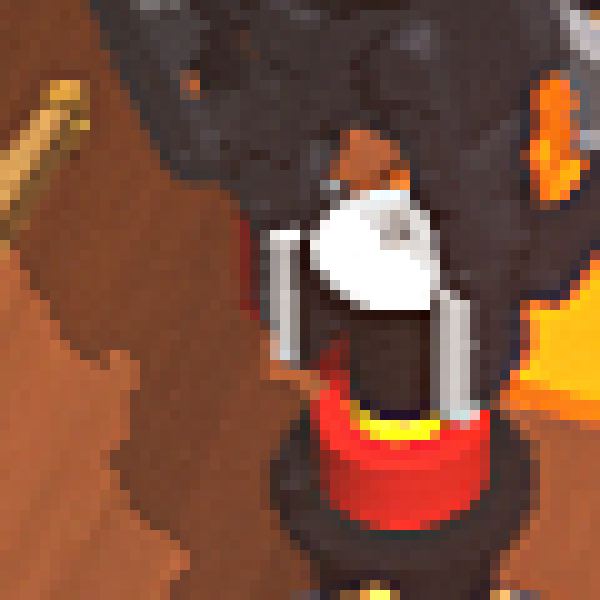

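The red strip of the lever hasn't moved between s13 and s15 while the torque rose from 0.15 to 0.39 Nm, so it looks to be at the stop. I'll compare the views numerically, try the top view, and nudge 2° more.

```bash
python3 -m crank '[{"grip":1,"offset":[0,0,0],"angular":[0,0,2]},{"grip":1,"offset":[0,0,0],"angular":[0,0,2]},{"grip":1,"offset":[0,0,0],"angular":[0,0,2]}]' 80
python3 l.py s16
python3 - <<'E'
from h import *
for n in range(11,17):
    im=cv2.imread(f"pics/s{n}.png")[5::10,5::10,::-1].astype(int)
    r,g,b=im[...,0],im[...,1],im[...,2]; m=(r>90)&(g<45)&(b<50); m[40:]=0;m[:,27:]=0
    ys,xs=np.where(m);print(n,len(xs),xs.min()+270,xs.max()+270,ys.min()+190,ys.max()+190,"r@v215",im[25,20:28,0])
T=vision.snapshot("top");cv2.imwrite("pics/t16.png",cv2.resize(T["pixels"][195:275,287:367,::-1],None,fx=7,fy=7,interpolation=cv2.INTER_NEAREST))
S=vision.snapshot("side")
for a in(-.6,-.7,-.8,-.9,-1.0,-1.1,-1.2): 
  f=lambda r,z,l:[.590+r*np.cos(a)-l*np.sin(a),-.021+r*np.sin(a)+l*np.cos(a),z]
  print(a,proj(S,f(.056,.148,.006)),proj(S,f(.062,.148,0)))
E
```

```text
t: 13.5
tcp_pos: [0.5927, -0.0193, 0.1405]
tool_rot: [0.791, 0.612, 0.004, 0.001]
force: [4.6, 7.2, 3.7]
finger_gap: 0.361
off [-2.3 -2.2  0.3] ang [  0.4  -0.2 -14.5]
off [-2.3 -2.2  0.3] ang [ -0.3  -0.5 165.5]
yaw now -0.2536749466407123 tcp [ 0.5927 -0.0193  0.1405] q6 0.0275036006702264 t 13.55 F [5.8 8.1 2.9] gap 0.36228442204948846
[ 1.57682419 -0.80891386  0.44354393]
11 51 290 296 212 225 r@v215 [119 130 134 134 122  89  61  86]
12 23 292 294 211 222 r@v215 [116 118 122 134 130  91  52 136]
13 9 294 295 213 221 r@v215 [115 117 121 124 125  86  61 141]
14 9 294 295 212 221 r@v215 [115 116 120 126 118  80  69 162]
15 10 294 295 212 221 r@v215 [114 118 120 124 121  78  65 156]
16 9 294 295 212 221 r@v215 [114 116 122 121 118  75  89 184]
-0.6 [290.16559931 211.47169279] [290.57380709 208.86749137]
-0.7 [292.10467284 210.24621529] [292.88899514 207.68388088]
-0.8 [294.20052857 209.15518999] [295.35107129 206.65822907]
-0.9 [296.43302737 208.20755461] [297.93709537 205.79861107]
-1.0 [298.78119655 207.41095754] [300.62345436 205.11170036]
-1.1 [301.22338517 206.77174656] [303.38601276 204.60276878]
-1.2 [303.73741038 206.29496215] [306.20025303 204.27568856]
```

View pics/s16.png

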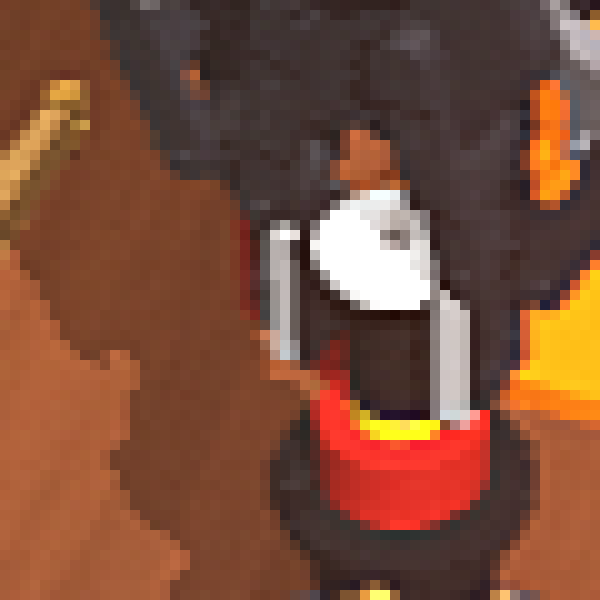

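View pics/t16.png

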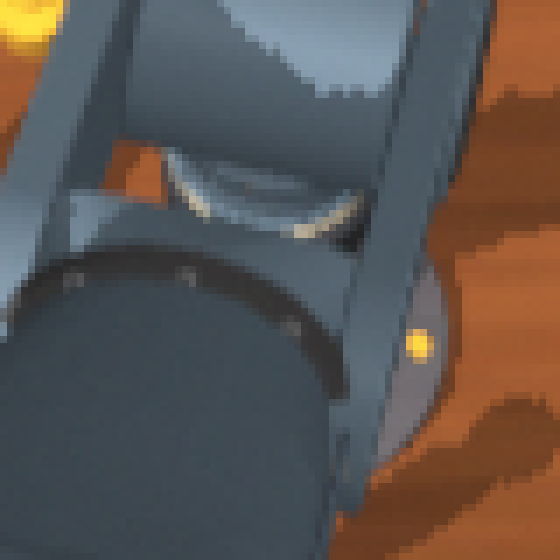

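The lever edge is fixed at x≈294 while the torque climbs. One more 4° push should settle whether that is the stop.

```bash
python3 -m crank '[{"grip":1,"offset":[0,0,0],"angular":[0,0,2]},{"grip":1,"offset":[0,0,0],"angular":[0,0,4]},{"grip":1,"offset":[0,0,0],"angular":[0,0,4]},{"grip":1,"offset":[0,0,0],"angular":[0,0,4]}]' 80
python3 l.py s17
python3 - <<'E'
from h import *
for n in range(13,18):
    im=cv2.imread(f"pics/s{n}.png")[5::10,5::10,::-1].astype(int)
    print(n,"v215",im[25,22:28].tolist());print("  v218",im[28,22:28].tolist())
S=vision.snapshot("side")["pixels"]
for c in(309,310,311):print(c,[(v,S[v,c].tolist()) for v in range(230,236)])
E
```

```text
t: 14.05
tcp_pos: [0.5933, -0.0188, 0.1405]
tool_rot: [0.812, 0.584, 0.004, 0.001]
force: [5.8, 8.2, 2.5]
finger_gap: 0.361
off [-3.1 -2.4  0.3] ang [  0.4  -0.3 -18.5]
off [-3.1 -2.4  0.3] ang [ -0.4  -0.6 161.5]
yaw now -0.32316142207884657 tcp [ 0.5933 -0.0188  0.1405] q6 0.0966848230861111 t 14.1 F [7.1 8.1 1.7] gap 0.35735261571984694
[ 2.01523183 -1.14634152  0.62995683]
13 v215 [[121, 69, 45], [124, 60, 41], [125, 39, 33], [86, 46, 43], [61, 52, 51], [141, 132, 131]]
  v218 [[120, 70, 44], [122, 59, 39], [126, 40, 30], [108, 48, 45], [59, 48, 48], [127, 117, 113]]
14 v215 [[120, 67, 45], [126, 64, 42], [118, 41, 33], [80, 39, 35], [69, 61, 59], [162, 154, 153]]
  v218 [[121, 69, 43], [124, 66, 43], [116, 46, 33], [89, 53, 52], [69, 62, 62], [137, 126, 125]]
15 v215 [[120, 66, 43], [124, 61, 39], [121, 40, 33], [78, 38, 30], [65, 58, 55], [156, 149, 147]]
  v218 [[122, 67, 45], [123, 64, 42], [114, 44, 32], [81, 40, 36], [75, 67, 66], [160, 153, 148]]
16 v215 [[122, 68, 43], [121, 58, 38], [118, 38, 30], [75, 32, 26], [89, 83, 81], [184, 176, 174]]
  v218 [[119, 67, 42], [121, 63, 41], [118, 47, 37], [87, 46, 45], [78, 69, 69], [154, 148, 145]]
17 v215 [[122, 68, 43], [121, 58, 38], [118, 40, 33], [70, 28, 23], [111, 106, 104], [209, 204, 202]]
  v218 [[120, 67, 45], [122, 62, 39], [110, 39, 30], [79, 39, 38], [95, 89, 88], [179, 170, 169]]
309 [(230, [63, 42, 43]), (231, [35, 18, 40]), (232, [255, 242, 55]), (233, [255, 255, 25]), (234, [250, 86, 41]), (235, [250, 47, 45])]
310 [(230, [61, 39, 39]), (231, [32, 12, 37]), (232, [255, 235, 76]), (233, [255, 255, 26]), (234, [250, 75, 49]), (235, [250, 47, 47])]
311 [(230, [45, 21, 21]), (231, [23, 1, 21]), (232, [255, 234, 24]), (233, [255, 255, 28]), (234, [250, 30, 48]), (235, [249, 46, 42])]
```

View pics/s17.png

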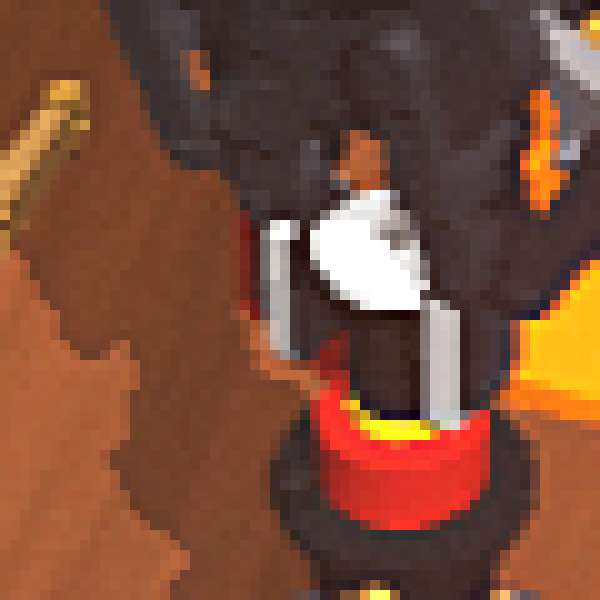

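The lever is blocked (its edge hasn't moved through 12° of extra hand turn, torque now 0.63 Nm) and the ring is still level with the lip. A short settle and a check on the bystanders come next, then I'll hand in.

```bash
python3 -m crank '[{"grip":1,"offset":[0,0,0],"angular":[0,0,0]},{"grip":1,"offset":[0,0,0],"angular":[0,0,0]},{"grip":1,"offset":[0,0,0],"angular":[0,0,0]},{"grip":1,"offset":[0,0,0],"angular":[0,0,0]}]' 80
python3 - <<'E'
from h import *
S=vision.snapshot("side")["pixels"];cv2.imwrite("pics/fin.png",S[:,:,::-1])
print([(v,S[v,310].tolist()) for v in range(230,236)]); s=manip.sense();print(s["tcp_pos"],abs(s["qd"]).max(),s["finger_gap"],s["force"])
E
```

```text
t: 14.55
tcp_pos: [0.5933, -0.0188, 0.1405]
tool_rot: [0.812, 0.584, 0.004, 0.001]
force: [6.7, 9.2, 2.3]
finger_gap: 0.362
[(230, [60, 39, 38]), (231, [33, 15, 39]), (232, [255, 234, 74]), (233, [255, 255, 26]), (234, [250, 74, 46]), (235, [250, 47, 46])]
[ 0.59330435 -0.01882895  0.14053647] 0.0012169315788494012 0.3581766841099161 [5.91386098 8.82290171 2.76862102]
```

View pics/fin.png

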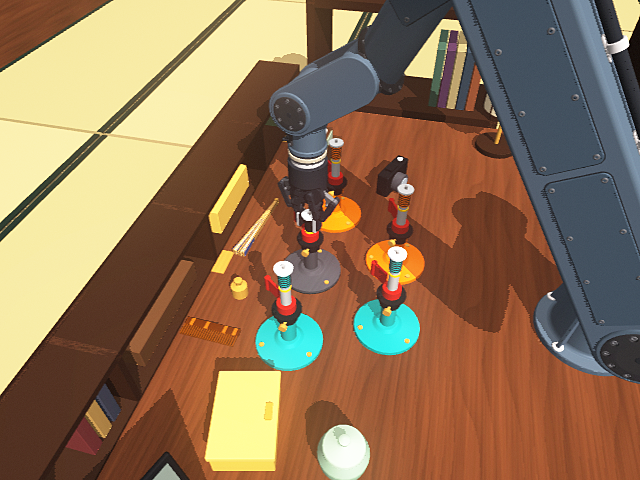

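The visible bystanders are where they began: case at (245,420), jar at (343,452), comb at (211,331), weight at (239,288), camera at (393,177) and fan at (257,227). The arm is still and holding, so I'm handing in.

```bash
python3 -c "
from station import manip
print(manip.sign_off())"
```

```text
the job is handed in; nothing more can be done
None
```

I gripped the dark-footed stand's column and pressed it down about 45 mm to the mark. Then I turned the hand clockwise until the lever met its stop, and handed in at about 14.6 s, still holding with 80 N set.

**Last checks**
- **Ring:** the lower edge of the yellow ring was level with the lip to within about 1 mm by pixel profile. The hand height drifted only about 0.3 mm during the swing.
- **Lever:** its edge in the side view did not move through the last 12° of hand turn, while the torque rose from 0.15 to 0.63 Nm. I took that as the stop. The top camera was blocked by the arm, so I could not measure the angle to 0.07 rad.
- **Bystanders:** the case, jar, comb, weight, camera and fan looked unmoved in the side view. The game clock was hidden behind the arm at the end; the hand never came near it.

**What disagreed:** my first two grips, at about 34 and 31 mm, met the top plate instead of the 23 mm sleeve. The plate fouled the fingers just above the pads. The final hold is therefore the pad faces on the plate's rim (gap about 33–34 mm), not the sleeve under the plate as you asked. It did not slip in any view.

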